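# Plug the exhaust silencer into the clamp bench's air manifold

## Task

Take the blue-sleeved silencer out of the wooden rack and push it, tip down, into the open push-in coupling on the grey air manifold, past the grip until it locks fully home and stays in by itself. Never press or pull on the manifold with more than 35 N, and leave the other two plugs, the lantern and the jar where they stand.

Things in the scene. Friction and masses are not known exactly. Their poses are not given: they have to be found in the camera images.
- silencer: To be fitted: rigid steel tube, blue grip sleeve. Upright, 137 mm long, 150 g; origin at the tip's end, z up its axis. Diameters by height above the tip: nose 14 mm to 12; cone to 20 mm at 22; band 20 mm to 26; locking groove 14 mm to 39; tube 20 mm to 80; sleeve 26 mm to 117 (grip here); brass top 22 mm to 137.
- mouth (a point): Centre of the coupling's rim, 100 mm above the table, axis vertical. The funnelled mouth (36 mm wide) narrows over 10 mm to a bore 23 mm across. Hidden inside: four sprung jaws for the tube's groove and a sprung valve below. Their depth differs each time: the silencer locks with its tip 52 to 66 mm below the rim.
- manifold: Grey block 100 x 170 x 50 mm fixed to the table, origin under its centre, long along y; the coupling (steel, orange band, 45 mm wide, 50 mm tall) stands on its middle. Blanked ports 55 mm either side stand 16 mm above the block.
- valve (a joint): Valve plunger in the coupling, m downward: 0 shut, 0.006 when locked, over 0.0075 on the buffer. Pushing in: the cone forces the jaws apart (7 to 14 N), the tip then pushes the valve (5 to 10 N, plus jaw rub), after 6 mm the jaws snap in above the band; 1.5 mm on is a stiff buffer (9 N per mm more). Let go before the snap, the tube is pushed up; once locked it cannot be pulled out.
- rack: Wooden block 70 x 250 x 60 mm fixed to the table, origin at the centre of its underside, long along its y axis. Three holes 22 mm across and 46 mm deep in its top, in a row along y 80 mm apart, the middle one at the centre; the silencer and the two plugs stand in them in any order, their tips 14 mm above the table.
- plug_red: Bystander: a blanking plug shaped as the silencer, with a red sleeve and a short steel cap (125 mm long), in another hole of the rack. Origin at its tip.
- plug_yellow: Bystander: the same plug with a yellow sleeve. Origin at its tip.
- lantern: Bystander: brass oil lantern with a glass chimney, 76 mm across its foot, 190 mm high, standing beyond the work. Origin at the centre of its foot.
- jar: Bystander: amber glass jar with a steel cap, 64 mm across, 85 mm high, standing on the table. Origin at the centre of its foot.
There are look-alikes about, which are no part of the job. Of the things that look like the manifold, take the one that is farthest to the robot's right at the start.

How it is judged:
By the outcome, as a careful person would: the job done as asked, in the order asked, and still so for the second after the job is handed in, with the robot touching nothing.
It also fails if it takes over 72 s, if anything falls off the work surface, if the arm or the gripper's body presses on something with over 40 N, if the wrist force passes 120 N, or if a joint passes its speed limit or range.

## Robot

A 6-joint arm with a two-finger parallel gripper is mounted at the origin on the work surface. World frame = base frame: x ahead of the robot, y to its left, z up, the work surface at z = 0. Lengths are in mm, angles in degrees, forces in N, time in s.
With the tool pointing down it reaches from about 350 to 850 mm from the base axis. Payload 8.1 kg.
Tool frame: the origin (TCP) lies at the centre of the arm's flange, where the gripper is bolted on; the fingertips stand 173 mm ahead of it and the grasp point (between the pads) lies 155 mm ahead of it; z points along the fingers, y is the line along which they close (so a half turn about z gives the same grasp; the last joint's range is limited). The gripper opens to 85 mm and grips with 20 to 120 N. Pads are 22 mm wide; open, the fingers measure 114 mm over their backs; the gripper's body (76 mm by 85 mm) begins 54 mm behind the grasp point. The pads swing forward as they close: fully open they stand 13 mm farther back than shut.
Start: joints at [-72.559, 7.471, 85.268, -0, 87.261, -4.893], TCP at [228.022, -554.989, 404.692] pointing down, gripper open.
Joint ranges: [-169.43, 169.43], [-51.17, 129.36], [1.28, 143.12], [-76.62, 256.62], [0, 156.53], [-152.29, 152.29]. Speed limits (degrees/s): [136.94, 136.94, 159.86, 180, 180, 180].

## Interface

Orientations are given as [roll, pitch, yaw] about the fixed x, y, z axes, in that order (R = Rz(yaw) Ry(pitch) Rx(roll)).
In Python, from bench import * gives the robot as it stands.
- The arm moves only by the shell command python3 -m jog 'ROWS' [FORCE]. ROWS is text: rows parted by semicolons, each of 7 numbers parted by spaces: the shift along the tool's x, y, z scaled (see below), then the turn, a rotation vector about the tool's x, y, z scaled (see below), then the closure, from -1 (fully open) to 1 (shut). In form: tx ty tz wx wy wz hand; .... A call has 1 to 5 rows; each row shifts and turns the commanded pose from where the row before left it, along the tool's axes as they then stand; what a row does not reach is not made up. The controller multiplies each number of a shift by 0.1 m and each number of a turn by 60 degrees. A row lasts 1/8 s, in which the tool goes at most 62.5 mm and 10.7 degrees, less where a joint would pass 70% of its speed; a pose out of reach is approached as far as the arm can. A call with a number of a shift or a turn outside -1 to 1 is refused whole. A call with a gripper value outside its range is refused whole. The fingers move at their own pace and stop on an object; FORCE is the grip in N (left out, the last holds). Time passes only in rows, so rows that do not move let the fingers close. It gives the time, the measured TCP pose, the force, the opening and the grip force at its end, in the units of the state.
- sense(): the state, without advancing time (a new reading comes with each control period).
- snapshot(name): name is "side" or "top"; returns a dict with "img" (384x512x3 uint8, red, green, blue), "fx", "fy", "cx", "cy" (pixels), "extrinsics" (4x4, takes a point from camera to world coordinates). Camera axes: x right, y down, z forward; pixel columns grow to the right and rows downward; lengths in mm; the calibration is good to about 2 mm. A picture is of the moment at which its call begins. There is no depth.
- hand_in(): hands the job in; it is judged then, once.
The state is a dict: "time": time; "joint_pos": joint angles; "qd": joint speeds; "joint_efforts": joint torques, N m; "tool_pos": TCP position; "tcp_rot": TCP orientation; "ft_force": force on the tool from outside, world axes, zero at the start; "wrist_torque": the same for the moment, N m; "finger_gap": finger opening in mm; "grip_force": force on a finger pad.
Only numpy, scipy, OpenCV 4.12 (cv2) and the standard library are available. Lean on these libraries where they do the work, as an engineer would, in place of code of your own. Each camera call takes 0.05 s, during which the arm holds its last target. There are 200 camera calls.

## Working session

There is one attempt and no reset: what is moved stays moved. The work goes in short steps, Python scripts to look and compute and a shell command to move; the robot and the scene stay as the last step left them, time stands still between calls to the robot, and variables do not carry over. Pictures are saved under pics/ and viewed, at most 10 in all, crops included, and the job is handed in when it is done.

```bash
mkdir -p pics; ls; python3 - <<'E'
from bench import *
import cv2,numpy as np
s=sense(); print(s)
for n in("side","top"):
    d=snapshot(n); cv2.imwrite(f"pics/{n}0.png",cv2.resize(d["img"][:,:,::-1],(800,600),interpolation=cv2.INTER_CUBIC))
    print(n,d["fx"],d["fy"],d["cx"],d["cy"],np.round(d["extrinsics"],3).tolist())
E
```

```text
pics
{'time': 0.0, 'joint_pos': array([-7.25586414e+01,  7.51495566e+00,  8.53297435e+01,  1.38698869e-03,
        8.72620896e+01, -4.89393212e+00]), 'qd': array([-0.05274352, -0.00249794,  0.05281215,  0.04983023,  0.01806418,
        0.01361214]), 'joint_efforts': array([ 4.87098041e-04, -5.69393063e+01, -5.00557065e+01, -2.46501622e-04,
        1.46213325e-02,  1.95247543e-05]), 'tool_pos': array([ 227.96190118, -554.75531154,  403.64127886]), 'tcp_rot': array([-1.79893719e+02, -1.04905235e-02,  2.23352134e+01]), 'ft_force': array([ 0.21061021, -0.30373303, -0.57312243]), 'wrist_torque': array([ 0.00483083, -0.01779324,  0.03159867]), 'grip_force': 0.0, 'finger_gap': 85.38434922935518}
side 409.9075001314202 409.9075001314202 256.2023364814628 195.04980494554508 [[-0.898, -0.239, 0.369, 241.427], [-0.44, 0.45, -0.777, 751.778], [0.02, -0.86, -0.509, 552.902], [0.0, 0.0, 0.0, 1.0]]
top 350.60606970880536 350.60606970880536 252.93063427529393 195.11793641513566 [[0.0, -0.99, 0.138, 443.776], [-1.0, 0.002, 0.016, 29.986], [-0.016, -0.138, -0.99, 852.88], [0.0, 0.0, 0.0, 1.0]]
```

View pics/side0.png

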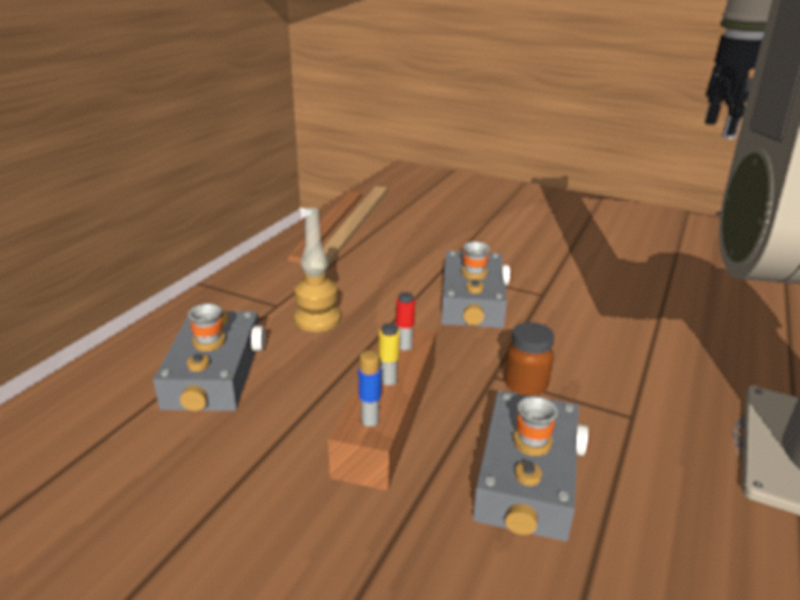

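View pics/top0.png

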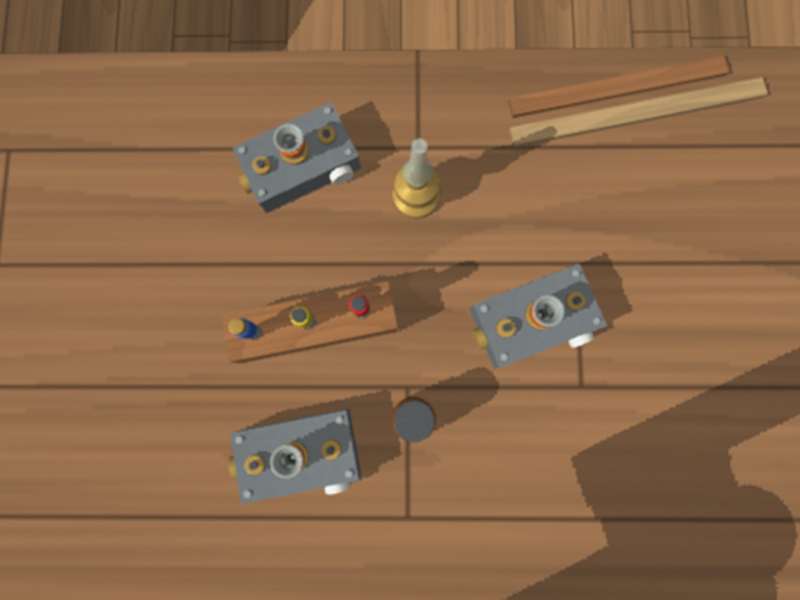

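The side view shows the blue silencer at (370,385), yellow plug at (389,345) and red plug at (405,312) in the rack. In the top view the silencer is at (240,327).

There are three manifold candidates in the top view: A (290,145), B (546,311) and C (288,460). Image right is −y, the robot's right, so B is the one meant; in the side view it is at (475,250). I'll confirm with enlarged crops.

```bash
cat > h.py <<'E'
from bench import *
import cv2,numpy as np
def ray(d,u,v):
    E=np.array(d["extrinsics"]);r=E[:3,:3]@np.array([(u-d["cx"])/d["fx"],(v-d["cy"])/d["fy"],1.]);return E[:3,3],r/np.linalg.norm(r)
def tri(a,pa,b,pb):
    o1,r1=ray(a,*pa);o2,r2=ray(b,*pb)
    t=np.linalg.lstsq(np.c_[r1,-r2],o2-o1,rcond=None)[0]
    p,q=o1+t[0]*r1,o2+t[1]*r2;return (p+q)/2,np.linalg.norm(p-q)
def atz(d,p,z):
    o,r=ray(d,*p);return o+r*(z-o[2])/r[2]
def proj(d,P):
    c=np.linalg.inv(np.array(d["extrinsics"]))@np.r_[P,1];return np.array([d["fx"]*c[0]/c[2]+d["cx"],d["fy"]*c[1]/c[2]+d["cy"]])
def crop(d,x,y,w,h,k): return cv2.resize(d["img"][y:y+h,x:x+w,::-1],(w*k,h*k),interpolation=cv2.INTER_CUBIC)
E
python3 - <<'E'
from h import *
t=snapshot("top");s=snapshot("side")
# each crop 66x50 px at x6 = 396x300
a=np.vstack([np.hstack([crop(t,316,172,66,50,6),crop(s,271,146,66,50,6)]),np.hstack([crop(t,138,185,66,50,6),crop(s,204,217,66,50,6)])])
cv2.imwrite("pics/c1.png",a)
E
```

```text
(no output)
```

View pics/c1.png

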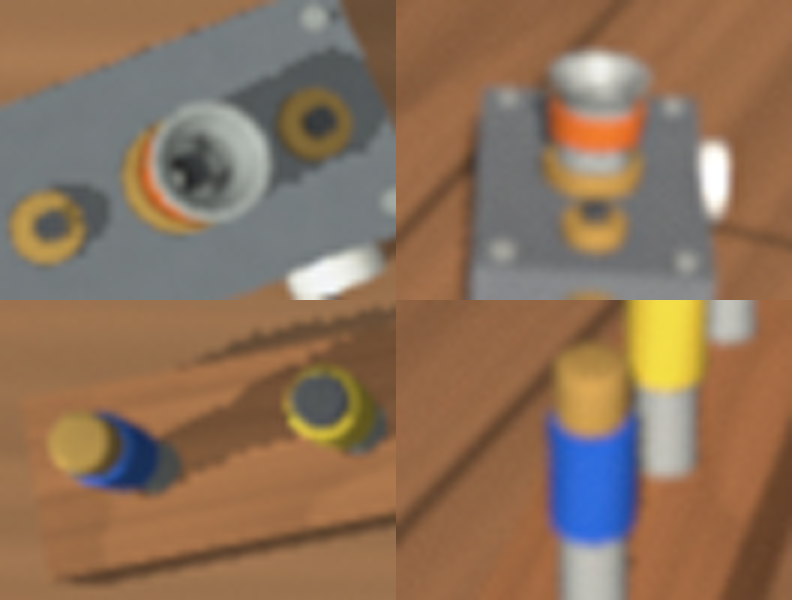

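The crops confirm it. B has an open steel mouth with an orange band (rim at crop px (210,162) top, (600,80) side). The blue sleeve with brass top is at crop px (82,443) top and (595,357) side.

```bash
python3 - <<'E'
from h import *
t=snapshot("top");s=snapshot("side")
f=lambda x0,y0,X,Y:(x0+(X+.5)/6-.5,y0+(Y+.5)/6-.5)
print("rim",tri(t,f(316,172,210,162),s,f(271,146,204,80)))
st=f(138,185,82,143)
print("sil",tri(t,st,s,f(204,217,199,57)),atz(t,st,151))
for n,p in(("yel",f(138,185,321,100)),("red",((359.5)*.64-.5,(304)*.64-.5))): print(n,atz(t,p,139))
print("rimz",atz(t,f(316,172,210,162),100))
for n,p in (("lant",(417,190)),("jar",(414,420))): print(n,atz(t,(p[0]*.64,p[1]*.64),60))
E
```

```text
rim (array([ 542.33468641, -169.49020945,   95.83570477]), np.float64(1.4855890291049432))
sil (array([515.92830586, 246.94105233, 150.8155948 ]), np.float64(1.4002933322028281)) [515.25237542 246.60157547 151.        ]
yel [531.15644907 168.57533655 139.        ]
red [545.92349977  89.4322858  139.        ]
rimz [ 541.08185844 -168.59772812  100.        ]
lant [729.1370529    9.81034006  60.        ]
jar [389.64340206  15.90624339  60.        ]
```

Checks: the rim is near z 100, the silencer top is at 151, plug spacing is 80, and both places are within reach. I'll turn to yaw 101 (fingers closing across the rack), then move above the silencer.

```bash
python3 -m jog '0 0 0 0 0 -0.165 -1;0 0 0 0 0 -0.165 -1;0 0 0 0 0 -0.165 -1;0 0 0 0 0 -0.165 -1' >/dev/null
python3 -m jog '0 0 0 0 0 -0.165 -1;0 0 0 0 0 -0.165 -1;0 0 0 0 0 -0.165 -1;0 0 0 0 0 -0.16 -1;0 0 0 0 0 0 -1'
python3 -m jog '0.3 0.18 0 0 0 0 -1;0.48 0.285 0 0 0 0 -1;0.48 0.285 0 0 0 0 -1;0.48 0.285 0 0 0 0 -1;0.48 0.285 0 0 0 0 -1' 
python3 -m jog '0.48 0.285 0 0 0 0 -1;0.48 0.285 0 0 0 0 -1;0.48 0.285 0 0 0 0 -1;0.48 0.285 0 0 0 0 -1;0.48 0.285 0 0 0 0 -1'
python3 -m jog '0.48 0.285 0 0 0 0 -1;0.48 0.285 0 0 0 0 -1;0.48 0.285 0 0 0 0 -1;0.4 0.25 0 0 0 0 -1;0.3 0.18 0 0 0 0 -1'
python3 -m jog '0 0 0 0 0 0 -1;0 0 0 0 0 0 -1'
```

```text
time: 1.42
tool_pos: [228.0, -555.0, 404.6]
tcp_rot: [180.0, -0.0, 101.2]
ft_force: [0.1, 0.4, -0.0]
finger_gap: 86.0
grip_force: 0.0
time: 2.05
tool_pos: [314.5, -309.9, 404.8]
tcp_rot: [180.0, 0.0, 100.9]
ft_force: [1.6, 0.8, 0.3]
finger_gap: 85.6
grip_force: 0.0
time: 2.68
tool_pos: [407.4, -46.6, 405.1]
tcp_rot: [179.9, 0.0, 101.0]
ft_force: [1.1, -0.5, -0.5]
finger_gap: 85.5
grip_force: 0.0
time: 3.3
tool_pos: [491.9, 188.7, 404.7]
tcp_rot: [180.0, -0.0, 101.0]
ft_force: [0.8, 1.1, -0.2]
finger_gap: 85.7
grip_force: 0.0
time: 3.55
tool_pos: [491.5, 186.3, 404.5]
tcp_rot: [-180.0, 0.0, 101.1]
ft_force: [-0.5, 0.2, -1.0]
finger_gap: 85.2
grip_force: 0.0
```

```bash
python3 -m jog '0.275 0.175 0 0 0 0 -1;0.275 0.175 0 0 0 0 -1;0 0 0.3 0 0 0 -1;0 0 0.3 0 0 0 -1;0 0 0 0 0 0 -1'
python3 - <<'E'
from h import *
t=snapshot("top");s=snapshot("side")
cv2.imwrite("pics/c2.png",np.hstack([crop(t,120,160,100,120,4),crop(s,185,170,100,120,4)]))
g=sense()["tool_pos"];print(g, 'proj tool axis at z151', proj(t,[g[0],g[1],151]),proj(s,[g[0],g[1],151]))
E
```

```text
time: 4.18
tool_pos: [514.3, 245.9, 342.0]
tcp_rot: [-179.7, 0.1, 101.1]
ft_force: [-0.7, -0.1, 0.2]
finger_gap: 85.2
grip_force: 0.0
[515.39822728 246.54173267 345.65670824] proj tool axis at z151 [151.28238628 208.34474791] [237.53450016 226.05496068]
```

View pics/c2.png

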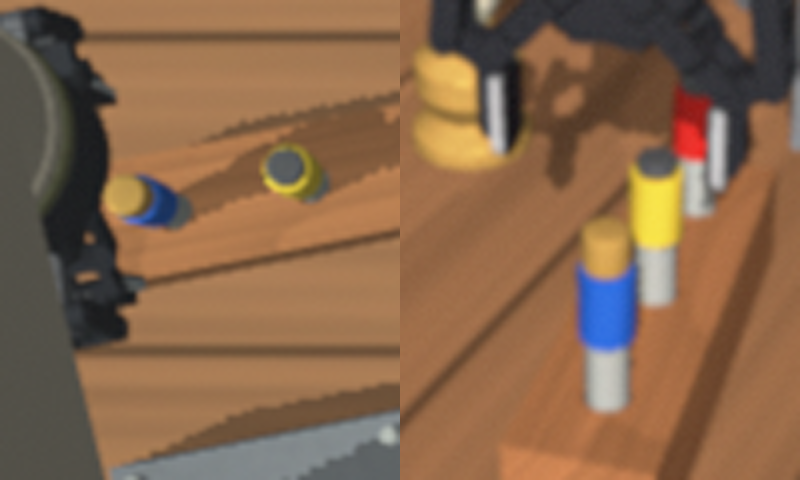

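The fingers straddle the silencer, and the tool axis projects onto its brass top at (151,208) top and (237,226) side. Descending to grasp.

```bash
python3 -m jog '0 0 0.3 0 0 0 -1;0 0 0.3 0 0 0 -1;0 0 0.17 0 0 0 -1;0 0 0 0 0 0 -1;0 0 0 0 0 0 -1'
python3 -m jog '0 0 0 0 0 0 1;0 0 0 0 0 0 1;0 0 0 0 0 0 1;0 0 0 0 0 0 1;0 0 0 0 0 0 1' 80
python3 -m jog '0 0 0 0 0 0 1;0 0 0 0 0 0 1;0 0 0 0 0 0 1;0 0 0 0 0 0 1'
```

```text
time: 4.9
tool_pos: [515.9, 247.5, 269.5]
tcp_rot: [179.9, -0.0, 101.2]
ft_force: [0.7, 0.2, 0.6]
finger_gap: 85.3
grip_force: 0.0
time: 5.52
tool_pos: [515.5, 247.4, 268.2]
tcp_rot: [179.9, -0.0, 101.2]
ft_force: [0.0, 0.6, 4.3]
finger_gap: 24.5
grip_force: 78.3
time: 6.02
tool_pos: [515.5, 247.4, 268.2]
tcp_rot: [179.9, -0.0, 101.2]
ft_force: [0.4, -0.2, 5.0]
finger_gap: 24.7
grip_force: 78.4
```

```bash
python3 -m jog '0 0 -0.1 0 0 0 1;0 0 -0.2 0 0 0 1;0 0 -0.3 0 0 0 1;0 0 -0.3 0 0 0 1;0 0 -0.3 0 0 0 1'
python3 -m jog '0 0 -0.3 0 0 0 1;0 0 -0.1 0 0 0 1;0 0 0 0 0 0 1;0 0 0 0 0 0 1'
python3 - <<'E'
from h import *
t=snapshot("top");s=snapshot("side")
cv2.imwrite("pics/c3.png",crop(s,160,60,140,200,3))
E
```

```text
time: 6.65
tool_pos: [514.7, 247.2, 388.4]
tcp_rot: [-179.9, 0.0, 101.2]
ft_force: [1.3, 0.1, -1.5]
finger_gap: 24.4
grip_force: 79.5
time: 7.15
tool_pos: [514.9, 247.2, 425.8]
tcp_rot: [-179.8, 0.0, 101.2]
ft_force: [-0.0, 0.3, -1.0]
finger_gap: 24.3
grip_force: 79.6
```

View pics/c3.png

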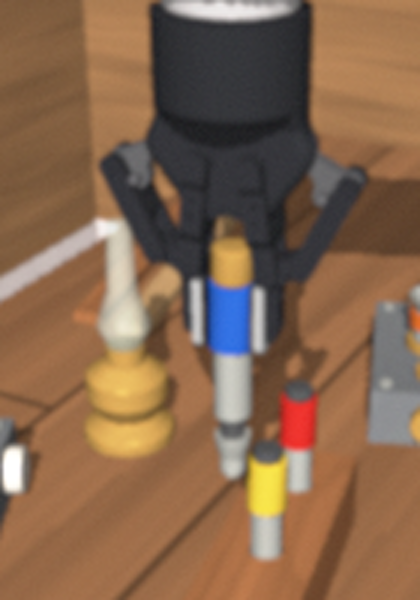

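The side view shows the silencer held upright (sleeve at px (230,315), tip at (232,470)), clear of the plugs. Moving over the coupling.

```bash
python3 -m jog '-0.2 -0.026 0 0 0 0 1;-0.4 -0.053 0 0 0 0 1;-0.5 -0.066 0 0 0 0 1;-0.5 -0.066 0 0 0 0 1;-0.5 -0.066 0 0 0 0 1'
python3 -m jog '-0.5 -0.066 0 0 0 0 1;-0.5 -0.066 0 0 0 0 1;-0.5 -0.066 0 0 0 0 1;-0.35 -0.046 0 0 0 0 1;-0.18 -0.024 0 0 0 0 1'
python3 -m jog '0 0 0 0 0 0 1;0 0 0 0 0 0 1;0 0 0.2 0 0 0 1;0 0 0.2 0 0 0 1;0 0 0 0 0 0 1'
python3 - <<'E'
from h import *
t=snapshot("top");s=snapshot("side")
cv2.imwrite("pics/c4.png",np.hstack([crop(t,310,150,100,120,4),crop(s,250,80,100,120,4)]))
g=sense()["tool_pos"];print(g,sense()["tcp_rot"],sense()["ft_force"])
for z in(100,g[2]-254): print(z,proj(t,[g[0],g[1],z]),proj(s,[g[0],g[1],z]))
E
```

```text
time: 7.88
tool_pos: [528.5, 33.5, 427.3]
tcp_rot: [-180.0, 0.0, 101.2]
ft_force: [1.0, -0.4, -1.0]
finger_gap: 24.3
grip_force: 79.5
time: 8.5
tool_pos: [541.5, -170.9, 427.1]
tcp_rot: [-179.9, -0.0, 101.1]
ft_force: [-0.6, 0.7, -2.1]
finger_gap: 24.2
grip_force: 79.5
time: 9.12
tool_pos: [541.4, -167.5, 383.9]
tcp_rot: [-179.7, -0.2, 101.3]
ft_force: [0.3, 0.5, -1.4]
finger_gap: 24.3
grip_force: 79.5
[ 542.08796276 -168.01376309  386.91917606] [-1.79926779e+02 -5.09879106e-02  1.01260236e+02] [-0.04419918 -0.10582989 -1.57624742]
100 [350.2934087  198.12114323] [304.89068767 157.73001155]
132.91917605539248 [354.42704549 196.04713615] [305.93396444 145.96423274]
```

View pics/c4.png

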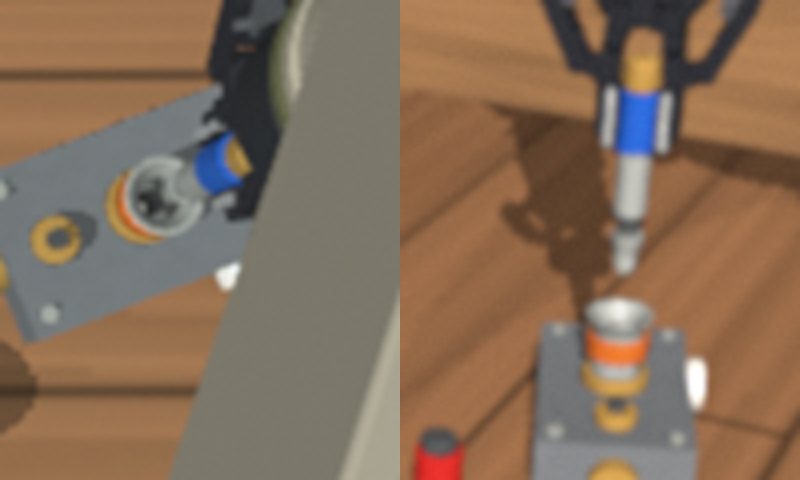

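The side view shows the tip at crop px (624,272), directly above the rim at (618,310). The top view rim matches the tool axis to about 1 mm. I'll nudge 1 mm in −y and lower into the funnel, watching forces.

```bash
python3 -m jog '-0.01 0 0.1 0 0 0 1;0 0 0.15 0 0 0 1;0 0 0.12 0 0 0 1;0 0 0 0 0 0 1'
python3 -m jog '0 0 0.06 0 0 0 1;0 0 0.06 0 0 0 1;0 0 0 0 0 0 1'
python3 -m jog '0 0 0.04 0 0 0 1;0 0 0 0 0 0 1;0 0 0 0 0 0 1'
python3 -c "
from bench import *
for i in range(3):
  snapshot('top');s=sense();print(s['tool_pos'],s['ft_force'],s['wrist_torque'],s['tcp_rot'])"
```

```text
time: 9.72
tool_pos: [541.9, -169.2, 348.7]
tcp_rot: [-179.8, -0.1, 101.2]
ft_force: [0.3, 1.4, -1.5]
finger_gap: 24.3
grip_force: 79.5
time: 10.1
tool_pos: [542.2, -169.3, 338.1]
tcp_rot: [-180.0, -0.0, 101.2]
ft_force: [-0.3, -0.1, -1.0]
finger_gap: 24.4
grip_force: 79.5
time: 10.48
tool_pos: [542.5, -169.4, 334.8]
tcp_rot: [180.0, 0.0, 101.2]
ft_force: [0.3, 0.5, -1.9]
finger_gap: 24.1
grip_force: 79.5
[ 542.47161279 -169.37076465  334.85252606] [-0.25828576  0.209177   -0.68552236] [-0.04014127 -0.00722468  0.0329992 ] [1.79988013e+02 8.51781559e-03 1.01235265e+02]
[ 542.47975922 -169.38464027  334.91543238] [-0.2136992   0.24881886 -0.99564185] [ 0.03421777 -0.04448083 -0.02572128] [1.79984304e+02 1.03663526e-02 1.01233119e+02]
[ 542.45971265 -169.37341479  334.83806659] [ 0.40531923  0.25982664 -0.52979376] [-0.02577246 -0.0419766  -0.01240891] [1.79990630e+02 7.16528158e-03 1.01234225e+02]
```

```bash
for i in 1; do python3 -m jog '0 0 0.04 0 0 0 1;0 0 0 0 0 0 1;0 0 0 0 0 0 1'; python3 -m jog '0 0 0.03 0 0 0 1;0 0 0 0 0 0 1;0 0 0 0 0 0 1'; python3 -m jog '0 0 0.03 0 0 0 1;0 0 0 0 0 0 1;0 0 0 0 0 0 1';  python3 -m jog '0 0 0.03 0 0 0 1;0 0 0 0 0 0 1;0 0 0 0 0 0 1'; done | egrep 'pos|ft'
```

```text
tool_pos: [542.4, -169.3, 330.6]
ft_force: [-0.1, 0.0, -1.0]
tool_pos: [542.4, -169.3, 327.6]
ft_force: [-0.4, 0.4, -1.2]
tool_pos: [542.4, -169.3, 324.6]
ft_force: [1.0, 0.4, -1.2]
tool_pos: [542.3, -169.3, 321.5]
ft_force: [-0.6, -0.2, -1.8]
```

```bash
(python3 -m jog '0 0 0.03 0 0 0 1;0 0 0 0 0 0 1;0 0 0 0 0 0 1'; python3 -m jog '0 0 0.03 0 0 0 1;0 0 0 0 0 0 1;0 0 0 0 0 0 1'; python3 -m jog '0 0 0.02 0 0 0 1;0 0 0 0 0 0 1;0 0 0 0 0 0 1';  python3 -m jog '0 0 0.02 0 0 0 1;0 0 0 0 0 0 1;0 0 0 0 0 0 1') | egrep 'pos|ft'
```

```text
tool_pos: [542.3, -169.3, 318.5]
ft_force: [-2.1, -0.8, -1.6]
tool_pos: [542.4, -169.3, 315.5]
ft_force: [-1.4, -0.7, -1.3]
tool_pos: [542.4, -169.4, 313.7]
ft_force: [-1.3, -1.6, -1.5]
tool_pos: [542.5, -169.4, 311.9]
ft_force: [-0.9, -0.1, 0.9]
```

```bash
(python3 -m jog '0 -0.005 0.02 0 0 0 1;0 0 0 0 0 0 1;0 0 0 0 0 0 1'; python3 -m jog '0 0 0.02 0 0 0 1;0 0 0 0 0 0 1;0 0 0 0 0 0 1'; python3 -m jog '0 0 0.02 0 0 0 1;0 0 0 0 0 0 1;0 0 0 0 0 0 1') | egrep 'pos|ft|gap'
```

```text
tool_pos: [542.2, -169.5, 310.1]
ft_force: [-0.4, -1.0, 3.2]
finger_gap: 24.0
tool_pos: [542.2, -169.5, 308.2]
ft_force: [0.4, -0.3, 5.1]
finger_gap: 24.4
tool_pos: [542.3, -169.5, 306.4]
ft_force: [0.4, 0.4, 6.3]
finger_gap: 24.2
```

```bash
(python3 -m jog '0 0 0.02 0 0 0 1;0 0 0 0 0 0 1;0 0 0 0 0 0 1'; python3 -m jog '0 0 0.02 0 0 0 1;0 0 0 0 0 0 1;0 0 0 0 0 0 1'; python3 -m jog '0 0 0.015 0 0 0 1;0 0 0 0 0 0 1;0 0 0 0 0 0 1') | egrep 'pos|ft|gap'
```

```text
tool_pos: [542.1, -169.5, 303.7]
ft_force: [2.4, 0.8, 2.0]
finger_gap: 24.4
tool_pos: [542.0, -169.4, 301.7]
ft_force: [0.1, -0.2, 2.8]
finger_gap: 24.4
tool_pos: [542.1, -169.5, 301.0]
ft_force: [-0.3, 0.2, 7.3]
finger_gap: 24.2
```

The jaws are spread and the valve contact begins near TCP z ≈ 301.5, so the snap should come near 295.5.

```bash
(python3 -m jog '0 0 0.015 0 0 0 1;0 0 0 0 0 0 1;0 0 0 0 0 0 1'; python3 -m jog '0 0 0.015 0 0 0 1;0 0 0 0 0 0 1;0 0 0 0 0 0 1'; python3 -m jog '0 0 0.015 0 0 0 1;0 0 0 0 0 0 1;0 0 0 0 0 0 1') | egrep 'pos|ft|gap'
```

```text
tool_pos: [542.1, -169.6, 299.7]
ft_force: [-2.1, 0.7, 9.0]
finger_gap: 24.2
tool_pos: [542.1, -169.6, 298.3]
ft_force: [-2.1, 0.2, 9.3]
finger_gap: 24.3
tool_pos: [542.1, -169.6, 296.8]
ft_force: [-0.6, 0.4, 9.5]
finger_gap: 24.6
```

```bash
(python3 -m jog '0 0 0.01 0 0 0 1;0 0 0 0 0 0 1;0 0 0 0 0 0 1'; python3 -m jog '0 0 0.008 0 0 0 1;0 0 0 0 0 0 1;0 0 0 0 0 0 1'; python3 -m jog '0 0 0.006 0 0 0 1;0 0 0 0 0 0 1;0 0 0 0 0 0 1') | egrep 'pos|ft|gap'
```

```text
tool_pos: [542.1, -169.5, 295.4]
ft_force: [-0.2, 0.2, 7.3]
finger_gap: 24.3
tool_pos: [542.1, -169.5, 294.7]
ft_force: [-0.9, -0.2, 8.5]
finger_gap: 24.1
tool_pos: [542.1, -169.5, 294.2]
ft_force: [-1.1, 0.1, 8.8]
finger_gap: 24.4
```

The force fell from 9.5 to 7.3 at 295.4, which looks like the snap. I'll push gently on towards the buffer to be sure.

```bash
(python3 -m jog '0 0 0.006 0 0 0 1;0 0 0 0 0 0 1;0 0 0 0 0 0 1'; python3 -m jog '0 0 0.005 0 0 0 1;0 0 0 0 0 0 1;0 0 0 0 0 0 1') | egrep 'pos|ft|gap'
```

```text
tool_pos: [542.1, -169.6, 293.9]
ft_force: [-1.5, -0.2, 10.9]
finger_gap: 24.6
tool_pos: [542.1, -169.6, 293.7]
ft_force: [-3.1, 0.9, 13.9]
finger_gap: 23.9
```

That is the buffer. Now a gentle pull test.

```bash
(python3 -m jog '0 0 -0.015 0 0 0 1;0 0 0 0 0 0 1;0 0 0 0 0 0 1'; python3 -m jog '0 0 -0.01 0 0 0 1;0 0 0 0 0 0 1;0 0 0 0 0 0 1';python3 -m jog '0 0 -0.008 0 0 0 1;0 0 0 0 0 0 1;0 0 0 0 0 0 1') | egrep 'pos|ft|gap'
```

```text
tool_pos: [542.1, -169.5, 294.5]
ft_force: [-0.8, 0.1, 8.8]
finger_gap: 24.2
tool_pos: [542.1, -169.5, 295.4]
ft_force: [-0.6, 0.5, 8.0]
finger_gap: 24.4
tool_pos: [542.0, -169.5, 295.7]
ft_force: [0.7, -0.6, 6.3]
finger_gap: 24.4
```

```bash
(python3 -m jog '0 0 -0.008 0 0 0 1;0 0 0 0 0 0 1;0 0 0 0 0 0 1'; python3 -m jog '0 0 -0.008 0 0 0 1;0 0 0 0 0 0 1;0 0 0 0 0 0 1') | egrep 'pos|ft|gap'
```

```text
tool_pos: [541.9, -169.4, 295.8]
ft_force: [3.3, -1.5, -1.1]
finger_gap: 24.1
tool_pos: [541.8, -169.3, 296.0]
ft_force: [5.3, -1.0, -7.6]
finger_gap: 24.4
```

It is locked: a 0.8 mm upward command gave only 0.2 mm of motion, with a −7.6 N pull. Relaxing, releasing and retreating.

```bash
(python3 -m jog '0 0 0.01 0 0 0 1;0 0 0 0 0 0 1;0 0 0 0 0 0 -0.2;0 0 0 0 0 0 -1;0 0 0 0 0 0 -1'; python3 -m jog '0 0 0 0 0 0 -1;0 0 0 0 0 0 -1;0 0 0 0 0 0 -1;0 0 0 0 0 0 -1') | egrep 'time|pos|ft|gap'
python3 -m jog '0 0 -0.1 0 0 0 -1;0 0 -0.2 0 0 0 -1;0 0 -0.3 0 0 0 -1;0 0 -0.3 0 0 0 -1;0 0 -0.2 0 0 0 -1'
python3 -m jog '0 0 0 0 0 0 -1;0 0 0 0 0 0 -1' 
python3 - <<'E'
from h import *
t=snapshot("top");s=snapshot("side")
cv2.imwrite("pics/c5.png",cv2.resize(s["img"][:,:,::-1],(800,600)))
print(proj(s,[541.8,-169.2,177]), proj(s,[541.8,-169.2,157]))
cv2.imwrite("pics/c6.png",np.hstack([crop(s,271,100,66,100,6),crop(t,310,150,66,100,6)]))
E
```

```text
time: 21.38
tool_pos: [541.8, -169.4, 296.1]
ft_force: [-0.4, 0.3, -0.5]
finger_gap: 77.1
time: 21.88
tool_pos: [541.9, -169.4, 296.1]
ft_force: [0.0, -0.4, -0.8]
finger_gap: 85.4
time: 22.5
tool_pos: [542.2, -169.6, 409.6]
tcp_rot: [179.8, 0.1, 101.2]
ft_force: [0.1, -0.6, 0.2]
finger_gap: 85.3
grip_force: 0.0
time: 22.75
tool_pos: [541.7, -169.4, 405.1]
tcp_rot: [-179.9, -0.0, 101.2]
ft_force: [-0.6, -0.7, -0.7]
finger_gap: 85.7
grip_force: 0.0
[307.65790805 129.46716252] [306.98960258 136.97495212]
```

View pics/c5.png

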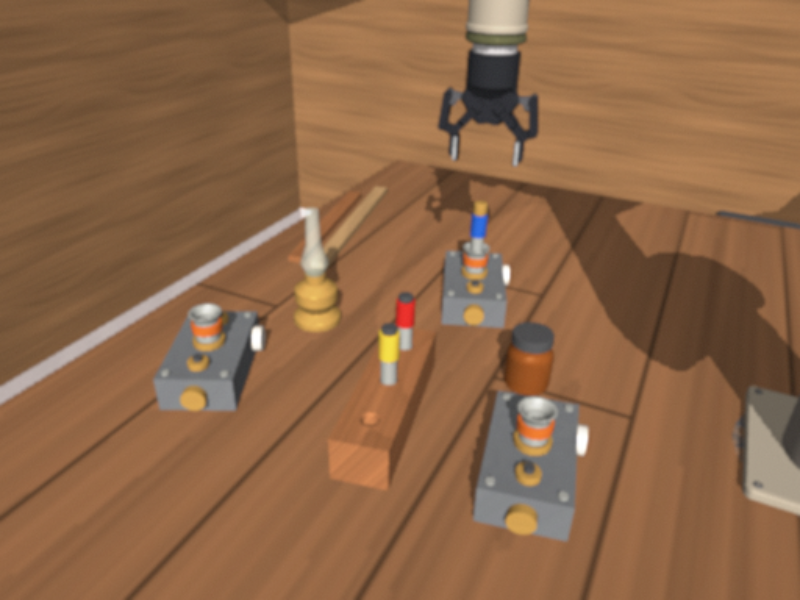

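View pics/c6.png

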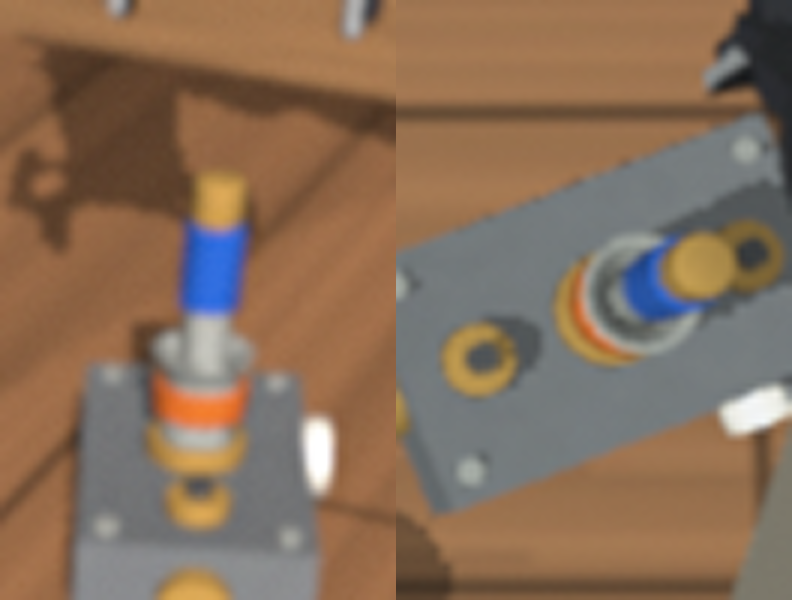

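The silencer stands in the coupling with its top at side px (307.6,129.8). I predicted (307.7,129.5) for z 177, so it is fully home. The plugs, lantern and jar have not moved.

```bash
python3 -c "
from bench import *
print(hand_in())"
```

```text
the job is handed in; nothing more can be done
None
```

The blue silencer is locked in the coupling of the rightmost manifold and stands there by itself; it held in a gentle pull test, my force readings on it stayed under about 16 N, nothing else was moved, and the job was handed in at about 23 s.

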